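# Clear the hotplate and slide the pan across

### The arm

A 6-joint arm with a two-finger parallel gripper is mounted at the origin on the work surface. World frame = base frame: x ahead of the robot, y to its left, z up, the work surface at z = 0. Lengths are in m, angles in rad, forces in N, time in s.
With the tool pointing down it reaches from about 0.325 to 0.775 m from the base axis. Payload 9.3 kg.
Tool frame: the origin (TCP) lies midway between the tips of the shut fingers; the grasp point (between the pads) lies behind it (bot.tcp_to_grasp is the z of the grasp point in the tool frame, in m); z points along the fingers, y is the direction in which the jaws open and shut (so a half turn about z gives the same grasp; the last joint's range is limited). The gripper opens to 85 mm and grips with 20 to 120 N. Pads are 22 mm wide; open, the fingers measure 114 mm over their backs; the gripper's body (76 mm by 85 mm) begins 54 mm behind the grasp point. The pads swing forward as they close: fully open they stand 13 mm farther back than shut.
Start: joints at [1.061, 0.259, 0.021, 1.334, 0, 1.418], TCP at [0.192, 0.515, 0.231] pointing down, gripper open.
Joint ranges: [-3.04, 3.04], [-0.91, 1.82], [-1.04, 1.36], [-1.92, 1.95], [-1.52, 1.45], [-3.14, 3.14]. Speed limits (rad/s): [2.22, 2.22, 2.79, 3.14, 3.14, 3.14].

### API

Orientations are given as a unit quaternion [w, x, y, z].
In Python, from station import bot gives the robot as it stands.
- The arm moves only by the tool move_arm, never from a script. Its argument "moves" is a list that holds one entry, the list of rows, each a list of 7 numbers: the finger opening in cm, from 0 to 8.54, then the shift along the tool's x, y, z in cm, then the turn, a rotation vector about the tool's x, y, z in rad. In form: [[[claw, x, y, z, rx, ry, rz], ...]]. A call has 1 to 5 rows; each row is the pose to reach, as a shift and turn from the pose measured when the call began, along the tool's axes at that moment; what a row does not reach only later rows make up. A row lasts 1/12 s, in which the tool goes at most 41.7 mm and 7.16 degrees, less where a joint would pass 70% of its speed; a pose out of reach is approached as far as the arm can. A call with a gripper value outside its range is refused whole. The fingers move at their own pace and stop on an object; the grip force is fixed at half the most. Time passes only in rows, so rows that repeat a pose let the fingers close. It gives the time, the measured TCP pose, the force and the opening at its end, in the units of the state.
- bot.observe(): the state, without advancing time (a new reading comes with each control period).
- bot.capture(name): name is "scene" or "side" or "wrist"; returns (picture, depth): 400x640x3 uint8, red, green, blue; 400x640 float32, m along the optical axis (not along the pixel's ray), 0 where there is no reading.
- bot.camera_model(name): a dict with "camera_matrix" (3x3 intrinsics, pixels), "world_to_cam" (4x4, takes a point from world to camera coordinates). Camera axes: x right, y down, z forward; pixel columns grow to the right and rows downward; lengths in m; the calibration is good to about 2 mm. A picture is of the moment at which its call begins: read the wrist's pose just before it. camera_model takes no time and is no camera call; for the wrist camera it gives the pose at the moment of the call.
- bot.hand_in(): hands the job in, once; it reports no verdict.
The state is a dict: "time_s": time; "q": joint angles; "joint_vel": joint speeds; "joint_torque": joint torques, N m; "tcp_pos": TCP position; "ee_rot": TCP orientation; "ft_force": force on the tool from outside, world axes, zero at the start; "ft_torque": the same for the moment, N m; "finger_gap": finger opening in m.
Only numpy, scipy, OpenCV 4.12 (cv2) and the standard library are available. Lean on these libraries where they do the work, as an engineer would, in place of code of your own. Each camera call takes 0.05 s, during which the arm holds its last target. There are 200 camera calls.

### The job

The wax pan has to go over to the other ring of the double hotplate, but a tin stands on that ring and a scraper lies in the way. First put both in the shallow metal tray beside the hotplate, the tin set down upright, not dropped, and the scraper lying flat and wholly inside; then slide the pan along the glass, never lifting or tipping it, until its base lies wholly within the outline of the other ring, and let go. Leave everything else where it is.

Things in the scene. Friction and masses are not known exactly. Their poses are not given: they have to be found in the camera images.
- hotplate: fixed double hotplate, a low steel box 280 mm (x) by 460 mm (y) and 50 mm high with a flat black glass top and two knobs on its front (-x) face. Origin: centre of its underside, on the table; the glass lies at z = 50 mm; y points along the row of two rings.
- ring_left (a point): centre, on the glass, of the ring outline at the hotplate's +y end: a thin white circle of inner radius 72 mm. The two rings are 240 mm apart. Either the pan or the tin starts on it.
- ring_right (a point): centre, on the glass, of the same ring outline at the hotplate's -y end.
- pan: small open steel pan, round and straight-sided, outer radius 60 mm, 55 mm high, wall 3 mm, about 0.6 kg, starting on one of the rings. One straight wooden handle along its -x axis, 18 mm wide, 14 mm thick, its centreline 46 mm above the pan's underside, reaching from 60 to 174 mm from the pan's axis (roughly towards the robot). Origin: centre of its underside; z up.
- pan_grip (a point): point in the middle of the pan's handle, 120 mm from the pan's axis and 46 mm above the pan's underside.
- tin: closed round metal tin with a pressed lid and plain paper band, 54 mm in diameter, 71 mm high, about 0.25 kg, standing on the ring where the pan must go. Origin: centre of its underside; z up.
- scraper: paint scraper lying flat on the glass between the two rings, 160 mm long along its x: wooden handle 100 mm long, 22 mm wide, 16 mm high (x from -80 to +20 mm) and a 3 mm thick steel blade up to 42 mm wide (x to +80 mm). About 0.09 kg. Origin: underside, in the middle of its length; z up.
- scraper_blade (a point): end of the scraper's blade, 80 mm from its origin along +x.
- scraper_butt (a point): end of the scraper's handle, 80 mm from its origin along -x, 8 mm above the underside.
- tray: fixed shallow open metal tray on the table to the robot's right of the hotplate, 260 mm (x) by 200 mm (y), 18 mm high, walls and floor 4 mm thick. Origin: centre of its underside, on the table. A sanding block lies in its far left part (+x, +y); the rest is free.
- block: cork sanding block 70 by 45 mm, 28 mm high, lying in the tray's +x +y part; leave it. Origin: centre of its underside.
- cleaner: white plastic bottle, 60 mm in diameter, 170 mm high, standing beyond the tray; leave it. Origin: centre of its underside.
- jar: amber jar with a metal lid, 70 mm in diameter, 75 mm high, standing beyond the tray; leave it. Origin: centre of its underside.
- tape: roll of paper tape lying flat on the table to the right of the tray, 90 mm in diameter, 25 mm high; leave it. Origin: centre of its underside.
- wrench: steel wrench lying on the table just left of the hotplate, near its front; leave it. Origin: underside, middle of its length.
- can: steel can 84 mm in diameter, 125 mm high, standing to the left of the hotplate; leave it. Origin: centre of its underside.
Mind the look-alikes: they are no part of the job. There is more than one size of the scraper; the one meant has the size given above. What is shaped like the tin but green is not meant.

How it is judged:
By the outcome, as a careful person would: the job done as asked, in the order asked, and still so for the second after the job is handed in, with the robot touching nothing.
It also fails if it takes over 70 s, if anything falls off the work surface, if the arm or the gripper's body presses on something with over 40 N, if the wrist force passes 120 N, or if a joint passes its speed limit or range.

## Working session

There is one attempt and no reset: what is moved stays moved. The work goes in short steps, Python scripts to look and compute and a tool call to move; the robot and the scene stay as the last step left them, time stands still between calls to the robot, and variables do not carry over. Pictures are saved under pics/ and viewed, about 8 in all and at most 12, crops included, and the job is handed in when it is done.

Besides the shell and the picture viewer there is one more tool, called after "Request:" as name(argument=value, ...), one argument or row to a line, values as JSON. move_arm: Moves the arm, as the interface text tells. Its arguments: {"type":"object","properties":{"moves":{"type":"array"}},"required":["moves"]}

```bash
ls; mkdir -p pics
python3 - <<'E'
from station import bot
import cv2,numpy as np
s=bot.observe();print(s['tcp_pos'],s['ee_rot'],bot.tcp_to_grasp,s['time_s'])
for n in ("scene","side"):
    p,d=bot.capture(n);m=bot.camera_model(n);np.savez(f'pics/{n}0.npz',p=p,d=d,K=m['camera_matrix'],T=m['world_to_cam'])
    cv2.imwrite(f'pics/{n}0.png',p[:,:,::-1]);print(n,m['camera_matrix'],m['world_to_cam'].round(3) if hasattr(m['world_to_cam'],'round') else m['world_to_cam'], (d>0).mean())
E
```

```text
pics
[0.19198052 0.51510849 0.23065413] [-2.22623138e-04  1.77478314e-01  9.84124478e-01 -6.40704998e-04] -0.0187 0.0
scene [[493.68726852   0.         322.14743928]
 [  0.         493.68726852 203.95978222]
 [  0.           0.           1.        ]] [[ 0.759  0.651 -0.018 -0.412]
 [ 0.509 -0.61  -0.608 -0.232]
 [-0.407  0.452 -0.794  1.884]
 [ 0.     0.     0.     1.   ]] 0.99591796875
side [[404.473429     0.         323.1821015 ]
 [  0.         404.473429   206.54135596]
 [  0.           0.           1.        ]] [[-0.903 -0.429 -0.018  0.486]
 [-0.194  0.445 -0.874  0.199]
 [ 0.383 -0.786 -0.485  1.355]
 [ 0.     0.     0.     1.   ]] 0.995765625
```

View pics/scene0.png

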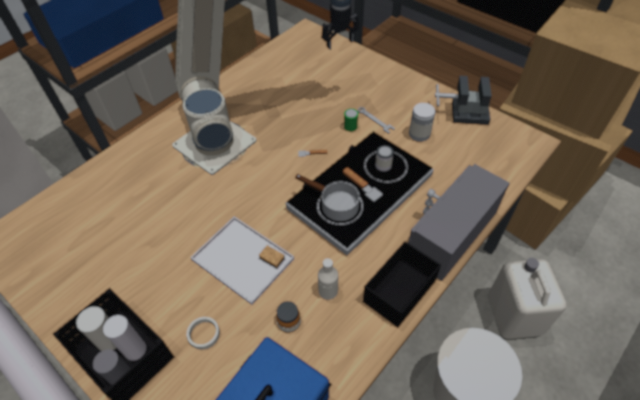

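View pics/side0.png

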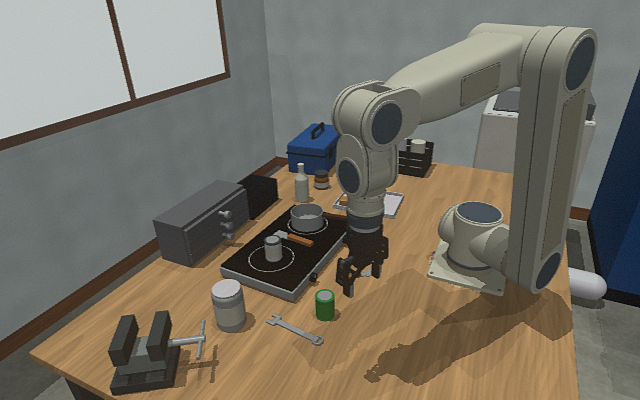

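The scene view shows the pan on the right ring (340,203), the tin on the left ring (385,158) and the scraper between them, handle (355,178) and blade (373,193). The tray is at (243,260) with the block at (272,257). The small scraper (312,152) and the green tin (350,120) are decoys. The side view agrees: tin (272,247), scraper (293,239).

```bash
cat > h.py <<'E'
import numpy as np,cv2
from station import bot
from scipy.spatial.transform import Rotation as R
def load(f):
    z=np.load(f);return z['p'],z['d'],z['K'],z['T']
def snap(n,f):
    m=bot.camera_model(n);p,d=bot.capture(n)
    K,T=np.array(m['camera_matrix']),np.array(m['world_to_cam'])
    np.savez(f'pics/{f}.npz',p=p,d=d,K=K,T=T);cv2.imwrite(f'pics/{f}.png',p[:,:,::-1]);return p,d,K,T
def cloud(d,K,T):
    v,u=np.mgrid[:d.shape[0],:d.shape[1]]
    c=np.stack([(u-K[0,2])/K[0,0]*d,(v-K[1,2])/K[1,1]*d,d],-1)
    w=(c-T[:3,3])@T[:3,:3]; w[d<=0]=np.nan; return w
def ray(uv,z,K,T):
    uv=np.atleast_2d(uv).astype(float)
    r=np.c_[(uv[:,0]-K[0,2])/K[0,0],(uv[:,1]-K[1,2])/K[1,1],np.ones(len(uv))]@T[:3,:3]
    o=-T[:3,:3].T@T[:3,3]; return o+r*((np.asarray(z)-o[2])/r[:,2])[:,None]
def rel(pos,yaw,s=None):
    """tool-frame shift (cm) and rotvec from now to TCP pos, tool down, tool y axis along world angle yaw (mod pi)"""
    s=s or bot.observe();q=s['ee_rot'];C=R.from_quat([q[1],q[2],q[3],q[0]])
    out=[]
    for y in (yaw,yaw+np.pi):
        yy=np.array([np.cos(y),np.sin(y),0]);zz=np.array([0,0,-1.]);xx=np.cross(yy,zz)
        out.append((C.inv()*R.from_matrix(np.c_[xx,yy,zz])).as_rotvec())
    rv=min(out,key=np.linalg.norm)
    return (C.inv().apply(np.array(pos)-s['tcp_pos'])*100).round(2),rv.round(3)
E
python3 - <<'E'
from h import *
for n in('scene','side'):
    p,d,K,T=load(f'pics/{n}0.npz');w=cloud(d,K,T)
    for nm,uv in dict(scene=dict(tin=(385,150),pan=(340,205),hand=(306,182),sch=(353,176),blade=(373,194),tray=(235,265),block=(272,256),glass=(365,215),bottle=(328,270),jar=(288,312)),side=dict(tin=(272,239),pan=(306,216),sch=(298,239),blade=(281,235),glass=(250,250),tray=(385,207))).get(n).items():
        print(n,nm,w[uv[1],uv[0]].round(3))
    x,y,z=w[...,0],w[...,1],w[...,2]
    g=(abs(z-.05)<.006)&(x>.2)&(x<.8)&(y>-.35)&(y<.4)&(p.max(2)<70)
    q=w[g][:,:2].astype(np.float32);print('glass',np.median(z[g]),cv2.minAreaRect(q))
E
```

```text
scene tin [0.583 0.284 0.124]
scene pan [0.583 0.045 0.056]
scene hand [0.454 0.023 0.095]
scene sch [0.543 0.163 0.066]
scene blade [0.636 0.154 0.051]
scene tray [ 0.454 -0.318  0.001]
scene block [ 0.538 -0.232  0.037]
scene glass [0.668 0.07  0.048]
scene bottle [nan nan nan]
scene jar [ 0.716 -0.347  0.069]
glass 0.05023982876229696 ((0.5188533067703247, 0.16635659337043762), (0.44807663559913635, 0.3895253539085388), 87.72931671142578)
side tin [0.584 0.28  0.121]
side pan [0.605 0.009 0.056]
side sch [0.55  0.174 0.066]
side blade [0.627 0.161 0.054]
side glass [0.679 0.278 0.049]
side tray [ 0.377 -0.271  0.003]
glass 0.050817831647845535 ((0.6061587333679199, 0.02891746163368225), (0.7300411462783813, 0.3603065609931946), 86.39857482910156)
```

Request:
move_arm(
  moves=[
    [[8.5, -38, -22.5, -13, 0, 0, 0], [8.5, -38, -22.5, -13, 0, 0, 0], [8.5, -38, -22.5, -13, 0, 0, 0], [8.5, -38, -22.5, -13, 0, 0, 0], [8.5, -38, -22.5, -13, 0, 0, 0]],
  ],
)

```text
time_s: 0.52
tcp_pos: [0.3182, 0.3582, 0.2903]
ee_rot: [-0.0, 0.177, 0.984, -0.001]
ft_force: [0.6, 0.8, -0.3]
finger_gap: 0.0848
```

Request:
move_arm(
  moves=[
    [[8.5, -21, -12.5, -7, 0, 0, 0], [8.5, -21, -12.5, -7, 0, 0, 0], [8.5, -21, -12.5, -7, 0, 0, 0], [8.5, -21, -12.5, -7, 0, 0, 0], [8.5, -21, -12.5, -7, 0, 0, 0]],
  ],
)

```text
time_s: 0.93
tcp_pos: [0.4436, 0.2017, 0.3478]
ee_rot: [-0.0, 0.177, 0.984, -0.001]
ft_force: [0.4, 0.4, 0.3]
finger_gap: 0.085
```

Run:
```python
from h import *
s=bot.observe();print(s['tcp_pos'],s['time_s'],s['q'])
p,d,K,T=snap('wrist','w1');print(K,(-T[:3,:3].T@T[:3,3]).round(3),T[:3,:3].round(2))
```

```text
[0.44360204 0.20171966 0.34782661] 0.9333 [ 2.54965337e-01  1.42682879e-01  1.64461602e-01  1.59396719e+00
 -9.61056219e-04  6.11042215e-01]
[[304.14463533   0.         322.63810688]
 [  0.         304.14463533 198.51117935]
 [  0.           0.           1.        ]] [0.381 0.226 0.49 ] [[ 0.35  0.94 -0.  ]
 [ 0.9  -0.33  0.26]
 [ 0.25 -0.09 -0.96]]
```

View pics/w1.png

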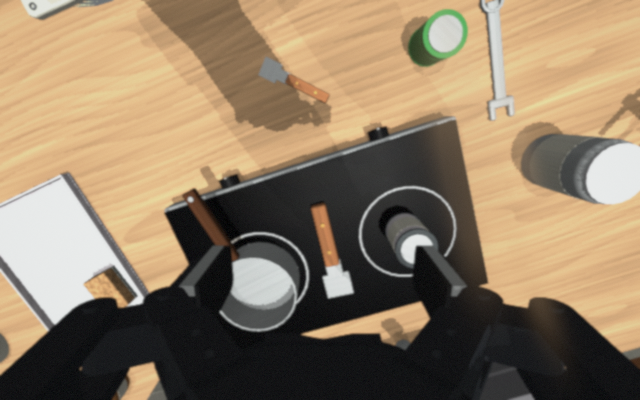

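The wrist view shows the left ring around (408,231) with the tin at (410,240), the right ring and pan at (262,280), the scraper from butt (320,204) to blade (339,297), and the tray's left side at (70,240) with the block at (110,287).

```bash
cat > m.py <<'E'
from h import *
import sys
from scipy.optimize import least_squares
def circ(q,r0=None):
    c=q.mean(0);f=lambda a:np.hypot(q[:,0]-a[0],q[:,1]-a[1])-a[2]
    s=least_squares(f,[*c,.07],loss='soft_l1',f_scale=.002);return s.x.round(4),np.abs(f(s.x)).mean().round(4)
def ring(p,K,T,c0,z=.05,rr=(.060,.085)):
    v,u=np.mgrid[:400,:640];P=ray(np.c_[u.ravel(),v.ravel()],z,K,T)[:,:2].reshape(400,640,2)
    return P,np.hypot(P[...,0]-c0[0],P[...,1]-c0[1])
if __name__=='__main__':
  for f in sys.argv[1:]:
    p,d,K,T=load(f'pics/{f}.npz');w=cloud(d,K,T);x,y,z=np.nan_to_num(w).transpose(2,0,1);pi=p.astype(int)
    on=lambda c,r:np.hypot(x-c[0],y-c[1])<r
    g=pi.min(2)
    for nm,c in(('ringL',(.583,.283)),('ringR',(.588,.043))):
        m=on(c,.09)&~on(c,.06)&(abs(z-.05)<.006)&(g>110);print(f,nm,m.sum(),circ(np.c_[x,y][:0]) if 0 else circ(np.c_[x[m],y[m]]))
    for nm,c,r,lo,hi in(('tintop',(.583,.283),.06,.112,.135),('panrim',(.588,.043),.08,.098,.112)):
        m=on(c,r)&(z>lo)&(z<hi)
        if nm=='panrim': m&=(pi[...,0]-pi[...,2]<40)
        if m.sum()<5: print(nm,'none');continue
        q=np.c_[x[m],y[m]].astype(np.float32);print(nm,m.sum(),'z',np.percentile(z[m],[5,50,95]).round(4),'mec',cv2.minEnclosingCircle(q),'c',circ(q))
    br=(pi[...,0]-pi[...,2]>30)&(pi[...,0]>50)
    for nm,m in(('schandle',br&(abs(y-.17)<.055)&(x>.46)&(x<.64)&(z>.056)&(z<.075)),('blade',(g>90)&(abs(y-.165)<.045)&(x>.58)&(x<.69)&(z>.045)&(z<.06)),('panh',br&(abs(y-.03)<.06)&(x>.38)&(x<.54)&(z>.085)&(z<.115)),('block',br&(z>.025)&(z<.045)&on((.54,-.23),.08)),('tray',(z>.012)&(z<.024)&on((.45,-.3),.2)&(pi.max(2)-pi.min(2)<40)),('trayfl',(z>-.002)&(z<.008)&on((.45,-.3),.2)&(pi.max(2)-pi.min(2)<25))):
        m=cv2.morphologyEx(m.astype(np.uint8),cv2.MORPH_CLOSE,np.ones((3,3)))
        n,l,st,_=cv2.connectedComponentsWithStats(m);
        if n<2: print(nm,'none');continue
        k=(l==1+st[1:,4].argmax()) if nm!='tray' else m>0
        q=np.c_[x[k],y[k]].astype(np.float32);r=cv2.minAreaRect(q);print(nm,k.sum(),'z',np.median(z[k]).round(4),'mean',q.mean(0).round(4),'rect',np.round(cv2.boxPoints(r),4).tolist())
E
python3 m.py w1 scene0 side0
```

```text
w1 ringL 779 (array([0.5908, 0.2869, 0.0731]), np.float64(0.0013))
w1 ringR 378 (array([0.5806, 0.046 , 0.074 ]), np.float64(0.0015))
tintop 918 z [0.1179 0.12   0.1215] mec ((0.5825385451316833, 0.2823467552661896), 0.02788304165005684) c (array([0.5837, 0.2836, 0.0214]), np.float64(0.005))
panrim 678 z [0.0986 0.103  0.1051] mec ((0.5747533440589905, 0.046555567532777786), 0.0665743350982666) c (array([0.5805, 0.0471, 0.0583]), np.float64(0.0009))
schandle 924 z 0.0649 mean [0.543  0.1679] rect [[-0.013399999588727951, 0.05260000005364418], [0.0, -0.0], [0.6008999943733215, 0.1534000039100647], [0.5874999761581421, 0.20600000023841858]]
blade 795 z 0.0521 mean [0.6316 0.1572] rect [[0.5921000242233276, 0.1388999968767166], [0.6578999757766724, 0.13079999387264252], [0.6633999943733215, 0.17569999396800995], [0.597599983215332, 0.18379999697208405]]
panh 778 z 0.102 mean [0.4504 0.03  ] rect [[0.0, 0.0], [0.0019000000320374966, -0.02160000056028366], [0.4982999861240387, 0.022299999371170998], [0.49639999866485596, 0.043800000101327896]]
block 768 z 0.0309 mean [ 0.5192 -0.2206] rec
[... 489 characters left out ...]
9739646912, -0.21250000596046448], [0.0, 0.0]]m.py:5: RuntimeWarning: Mean of empty slice.
  c=q.mean(0);f=lambda a:np.hypot(q[:,0]-a[0],q[:,1]-a[1])-a[2]
  ret = um.true_divide(
Traceback (most recent call last):
  File "m.py", line 16, in <module>
    m=on(c,.09)&~on(c,.06)&(abs(z-.05)<.006)&(g>110);print(f,nm,m.sum(),circ(np.c_[x,y][:0]) if 0 else circ(np.c_[x[m],y[m]]))
                                                                                                       ~~~~^^^^^^^^^^^^^^^^^^
  File "m.py", line 6, in circ
    s=least_squares(f,[*c,.07],loss='soft_l1',f_scale=.002);return s.x.round(4),np.abs(f(s.x)).mean().round(4)
ValueError: Initial guess is outside of provided bounds
```

```bash
sed -i 's/k=(l==1+st\[1:,4\].argmax()) if nm!=.tray. else m>0/k=((l==1+st[1:,4].argmax()) if nm!="tray" else m>0)\&(d>0)/; s/(g>110);print(.*$/(g>np.percentile(g[on(c,.09)\&~on(c,.06)\&(abs(z-.05)<.006)],90) if f[0]!="w" else g>110);print(f,nm,m.sum(),circ(np.c_[x[m],y[m]]))/' m.py; python3 m.py w1 side0 scene0
python3 - <<'E'
from h import *
# scraper axis from PCA of handle + tin moves
s=bot.observe();print(rel((.583,.283,.25),np.arctan2(.937,.349),s))
E
```

```text
w1 ringL 779 (array([0.5908, 0.2869, 0.0731]), np.float64(0.0013))
w1 ringR 378 (array([0.5806, 0.046 , 0.074 ]), np.float64(0.0015))
tintop 918 z [0.1179 0.12   0.1215] mec ((0.5825385451316833, 0.2823467552661896), 0.02788304165005684) c (array([0.5837, 0.2836, 0.0214]), np.float64(0.005))
panrim 678 z [0.0986 0.103  0.1051] mec ((0.5747533440589905, 0.046555567532777786), 0.0665743350982666) c (array([0.5805, 0.0471, 0.0583]), np.float64(0.0009))
schandle 922 z 0.0649 mean [0.5441 0.1683] rect [[0.4957999885082245, 0.16279999911785126], [0.593999981880188, 0.15060000121593475], [0.5967000126838684, 0.17239999771118164], [0.4984999895095825, 0.18469999730587006]]
blade 795 z 0.0521 mean [0.6316 0.1572] rect [[0.5921000242233276, 0.1388999968767166], [0.6578999757766724, 0.13079999387264252], [0.6633999943733215, 0.17569999396800995], [0.597599983215332, 0.18379999697208405]]
panh 777 z 0.102 mean [0.4509 0.03  ] rect [[0.40790000557899475, 0.03240000084042549], [0.41029998660087585, 0.014399999752640724], [0.49869999289512634, 0.026200000196695328], [0.49630001187324524, 0.04410000
[... 3608 characters left out ...]
 -0.2293] rect [[0.4927000105381012, -0.21150000393390656], [0.4975000023841858, -0.25429999828338623], [0.5680000185966492, -0.24629999697208405], [0.5630999803543091, -0.20350000262260437]]
tray 536 z 0.0167 mean [ 0.4656 -0.2869] rect [[0.3179999887943268, -0.1932000070810318], [0.328900009393692, -0.3944000005722046], [0.593500018119812, -0.3801000118255615], [0.5825999975204468, -0.17890000343322754]]
trayfl 4030 z 0.0047 mean [ 0.4554 -0.2968] rect [[0.31619998812675476, -0.19380000233650208], [0.32679998874664307, -0.39489999413490295], [0.5932999849319458, -0.3808000087738037], [0.5827000141143799, -0.17970000207424164]]
(array([-9.59, 12.79,  9.89]), array([-0.002,  0.003, -0.003]))
```

Three views agree to about 2 mm:

| Thing | Position (m) |
|---|---|
| ring_left | (0.591, 0.286) |
| tin | (0.583, 0.283), top z 0.12 |
| scraper origin | about (0.576, 0.164), yaw −7.1° |
| pan | (0.580, 0.047), handle yaw about 7.6° |
| tray centre | (0.456, −0.287), yaw 3.1° |

I'll start with the tin.

Request:
move_arm(
  moves=[
    [[8.5, -9.6, 12.8, 12, 0, 0, 0], [8.5, -9.6, 12.8, 12, 0, 0, 0], [8.5, -9.6, 12.8, 12, 0, 0, 0], [8.5, -9.6, 12.8, 12, 0, 0, 0], [8.5, -9.6, 12.8, 12, 0, 0, 0]],
  ],
)

```text
time_s: 1.4
tcp_pos: [0.5845, 0.2837, 0.2259]
ee_rot: [0.0, 0.179, 0.984, -0.002]
ft_force: [0.5, -1.0, 0.8]
finger_gap: 0.0851
```

Run:
```python
from h import *
s=bot.observe();print(rel((.583,.283,.076),np.arctan2(.937,.349),s))
```

```text
(array([ 0.13, -0.06, 14.99]), array([-0.004,  0.001, -0.004]))
```

Request:
move_arm(
  moves=[
    [[8.5, 0.1, -0.1, 4, 0, 0, 0], [8.5, 0.1, -0.1, 8, 0, 0, 0], [8.5, 0.1, -0.1, 12, 0, 0, 0], [8.5, 0.1, -0.1, 15, 0, 0, 0], [8.5, 0.1, -0.1, 15, 0, 0, 0]],
  ],
)

```text
time_s: 1.82
tcp_pos: [0.5796, 0.2813, 0.0689]
ee_rot: [-0.005, 0.179, 0.984, -0.005]
ft_force: [-1.4, 0.1, -0.7]
finger_gap: 0.0855
```

Request:
move_arm(
  moves=[
    [[5, 0, 0, 0, 0, 0, 0], [5, 0, 0, 0, 0, 0, 0], [4.5, 0, 0, 0, 0, 0, 0], [4.5, 0, 0, 0, 0, 0, 0], [4.5, 0, 0, 0, 0, 0, 0]],
  ],
)

```text
time_s: 2.23
tcp_pos: [0.5807, 0.2817, 0.0711]
ee_rot: [-0.003, 0.179, 0.984, -0.004]
ft_force: [0.2, 0.2, 6.1]
finger_gap: 0.0531
```

Request:
move_arm(
  moves=[
    [[4.5, 0, 0, 0, 0, 0, 0], [4.5, 0, 0, 0, 0, 0, 0], [4.5, 0, 0, 0, 0, 0, 0], [4.5, 0, 0, -0.5, 0, 0, 0], [4.5, 0, 0, -1, 0, 0, 0]],
  ],
)

```text
time_s: 2.65
tcp_pos: [0.5804, 0.2816, 0.081]
ee_rot: [-0.004, 0.179, 0.984, -0.004]
ft_force: [0.6, 0.1, -1.6]
finger_gap: 0.0529
```

Request:
move_arm(
  moves=[
    [[4.5, 0, 0, -4, 0, 0, 0], [4.5, 0, 0, -8, 0, 0, 0], [4.5, 0, 0, -11, 0, 0, 0], [4.5, 0, 0, -11, 0, 0, 0]],
  ],
)

```text
time_s: 2.98
tcp_pos: [0.5835, 0.2832, 0.1986]
ee_rot: [0.001, 0.179, 0.984, -0.002]
ft_force: [-0.3, 0.0, -1.2]
finger_gap: 0.0528
```

Run:
```python
from h import *
s=bot.observe();print(s['q'],rel((.394,-.250,.19),np.arctan2(.937,.349),s))
```

```text
[ 0.3242995   0.43916378  0.21059964  1.34194639 -0.0037727   0.68443092] (array([ -1.05, -56.57,   1.02]), array([-0.003,  0.003, -0.004]))
```

Request:
move_arm(
  moves=[
    [[4.5, -0.1, -4, 0, 0, 0, 0], [4.5, -0.2, -8, 0, 0, 0, 0], [4.5, -0.3, -12, 0, 0, 0, 0], [4.5, -0.4, -16, 0, 0, 0, 0], [4.5, -0.4, -20, 0, 0, 0, 0]],
  ],
)

```text
time_s: 3.4
tcp_pos: [0.5157, 0.0932, 0.1991]
ee_rot: [0.001, 0.179, 0.984, -0.002]
ft_force: [-0.1, -0.7, -3.2]
finger_gap: 0.0528
```

Request:
move_arm(
  moves=[
    [[4.5, -0.1, -4, 0, 0, 0, 0], [4.5, -0.2, -8, 0, 0, 0, 0], [4.5, -0.3, -12, 0, 0, 0, 0], [4.5, -0.4, -16, 0, 0, 0, 0], [4.5, -0.4, -20, 0, 0, 0, 0]],
  ],
)

```text
time_s: 3.82
tcp_pos: [0.448, -0.0969, 0.1999]
ee_rot: [0.001, 0.179, 0.984, -0.002]
ft_force: [2.1, -1.3, -2.7]
finger_gap: 0.0526
```

Request:
move_arm(
  moves=[
    [[4.5, -0.1, -4, 1, 0, 0, 0], [4.5, -0.2, -8, 2, 0, 0, 0], [4.5, -0.2, -12, 4, 0, 0, 0], [4.5, -0.2, -15, 6, 0, 0, 0], [4.5, -0.2, -15, 7, 0, 0, 0]],
  ],
)

```text
time_s: 4.23
tcp_pos: [0.3951, -0.2426, 0.1285]
ee_rot: [0.001, 0.181, 0.983, -0.002]
ft_force: [0.8, 0.7, -3.0]
finger_gap: 0.0528
```

Run:
```python
from h import *
s=bot.observe();print(s['q'],rel((.394,-.250,.028),np.arctan2(.937,.349),s))
```

```text
[-0.73007731  0.16786054 -0.37052653  1.02884591 -0.00307615 -0.36588154] (array([-0.14, -0.68, 10.05]), array([-0.004,  0.002, -0.008]))
```

Request:
move_arm(
  moves=[
    [[4.5, -0.1, -0.7, 3.5, 0, 0, 0], [4.5, -0.1, -0.7, 6, 0, 0, 0], [4.5, -0.1, -0.7, 8, 0, 0, 0], [4.5, -0.1, -0.7, 9, 0, 0, 0], [4.5, -0.1, -0.7, 9, 0, 0, 0]],
  ],
)

```text
time_s: 4.65
tcp_pos: [0.3923, -0.2491, 0.0364]
ee_rot: [-0.001, 0.181, 0.983, -0.001]
ft_force: [-0.6, 0.4, -2.2]
finger_gap: 0.0528
```

Run:
```python
from h import *
s=bot.observe();print(s['tcp_pos'],s['ft_force'],rel((.394,-.250,.025),np.arctan2(.937,.349),s))
```

```text
[ 0.3923423  -0.24906483  0.03643501] [-0.59009869  0.44307552 -2.15659818] (array([-0.19, -0.03,  1.14]), array([-0.003, -0.002, -0.008]))
```

Request:
move_arm(
  moves=[
    [[4.5, 0, 0, 0.4, 0, 0, 0], [4.5, 0, 0, 0.7, 0, 0, 0], [4.5, 0, 0, 0.9, 0, 0, 0], [4.5, 0, 0, 1.0, 0, 0, 0], [4.5, 0, 0, 1.0, 0, 0, 0]],
  ],
)

```text
time_s: 5.07
tcp_pos: [0.3925, -0.2492, 0.0267]
ee_rot: [-0.001, 0.181, 0.983, -0.001]
ft_force: [-0.1, -0.2, -1.8]
finger_gap: 0.0527
```

Request:
move_arm(
  moves=[
    [[4.5, 0, 0, 0.1, 0, 0, 0], [4.5, 0, 0, 0.1, 0, 0, 0], [4.5, 0, 0, 0.1, 0, 0, 0]],
  ],
)

```text
time_s: 5.32
tcp_pos: [0.3926, -0.2492, 0.026]
ee_rot: [-0.001, 0.181, 0.983, -0.001]
ft_force: [0.0, -0.5, -2.7]
finger_gap: 0.0529
```

Request:
move_arm(
  moves=[
    [[4.5, 0, 0, 0.1, 0, 0, 0], [4.5, 0, 0, 0.1, 0, 0, 0], [4.5, 0, 0, 0.2, 0, 0, 0], [4.5, 0, 0, 0.2, 0, 0, 0]],
  ],
)

```text
time_s: 5.65
tcp_pos: [0.3929, -0.2494, 0.025]
ee_rot: [0.0, 0.181, 0.983, -0.002]
ft_force: [-1.5, 3.0, 12.8]
finger_gap: 0.0531
```

The tin is on the tray floor, with 13 N of contact force. Now I'll release it and rise.

Request:
move_arm(
  moves=[
    [[6.5, 0, 0, -0.1, 0, 0, 0], [7, 0, 0, -0.1, 0, 0, 0], [7.5, 0, 0, -0.1, 0, 0, 0], [8, 0, 0, -0.1, 0, 0, 0], [8, 0, 0, -0.1, 0, 0, 0]],
  ],
)

```text
time_s: 6.07
tcp_pos: [0.3929, -0.2494, 0.0259]
ee_rot: [-0.0, 0.181, 0.983, -0.002]
ft_force: [0.6, -0.2, 0.5]
finger_gap: 0.0801
```

Request:
move_arm(
  moves=[
    [[8, 0, 0, -1, 0, 0, 0], [8, 0, 0, -4, 0, 0, 0], [8, 0, 0, -8, 0, 0, 0], [8, 0, 0, -12, 0, 0, 0], [8, 0, 0, -15, 0, 0, 0]],
  ],
)

```text
time_s: 6.48
tcp_pos: [0.3932, -0.249, 0.1787]
ee_rot: [0.001, 0.181, 0.983, -0.002]
ft_force: [0.7, -0.6, 0.1]
finger_gap: 0.0798
```

Run:
```python
from h import *
s=bot.observe();a=np.deg2rad(90-7.1);print(rel((.576,.164,.17),a,s))
p,d,K,T=snap('scene','s1');w=cloud(d,K,T);m=(abs(w[...,0]-.394)<.05)&(abs(w[...,1]+.25)<.05)&(w[...,2]>.06)&(w[...,2]<.09)
print(m.sum(),np.median(w[m],0),cv2.minEnclosingCircle(w[m][:,:2].astype(np.float32)))
```

```text
(array([-2.37, 45.11,  0.69]), array([-0.004,  0.002, -0.24 ]))
240 [ 0.39881222 -0.24974385  0.07439881] ((0.3948497474193573, -0.24794836342334747), 0.03081422857940197)
```

Request:
move_arm(
  moves=[
    [[6, -0.2, 4, 0, 0, 0, 0], [6, -0.4, 8, 0, 0, 0, 0], [6, -0.6, 12, 0, 0, 0, 0], [6, -0.8, 16, 0, 0, 0, 0], [6, -1, 20, 0, 0, 0, 0]],
  ],
)

```text
time_s: 6.95
tcp_pos: [0.4756, -0.0653, 0.1822]
ee_rot: [0.004, 0.181, 0.983, -0.004]
ft_force: [1.0, -1.6, -0.1]
finger_gap: 0.0598
```

Request:
move_arm(
  moves=[
    [[6, -0.2, 4, 0, 0, 0, 0], [6, -0.4, 8, 0, 0, 0, 0], [6, -0.6, 12, 0, 0, 0, 0], [6, -0.8, 16, 0, 0, 0, -0.12], [6, -1, 20, 0, 0, 0, -0.24]],
  ],
)

```text
time_s: 7.37
tcp_pos: [0.5567, 0.12, 0.1807]
ee_rot: [0.003, 0.06, 0.998, -0.005]
ft_force: [1.1, -1.3, -0.3]
finger_gap: 0.0601
```

Run:
```python
from h import *
s=bot.observe();a=np.deg2rad(90-7.1);print(rel((.576,.164,.054),a,s),s['finger_gap'])
```

```text
(array([-1.31,  4.71, 12.64]), array([-0.009,  0.007,  0.004])) 0.06011744439574587
```

Request:
move_arm(
  moves=[
    [[5, -0.7, 3, 0, -0.01, 0.01, 0], [5, -1.3, 4.7, 3, -0.01, 0.01, 0], [5, -1.3, 4.7, 6, -0.01, 0.01, 0], [5, -1.3, 4.7, 9, -0.01, 0.01, 0], [5, -1.3, 4.7, 9, -0.01, 0.01, 0]],
  ],
)

```text
time_s: 7.78
tcp_pos: [0.5726, 0.1644, 0.0844]
ee_rot: [-0.006, 0.059, 0.998, -0.0]
ft_force: [-0.5, 0.6, -0.9]
finger_gap: 0.0503
```

Run:
```python
from h import *
s=bot.observe();a=np.deg2rad(90-7.1);print(s['tcp_pos'],rel((.576,.164,.055),a,s),s['finger_gap'])
snap('wrist','w2')
```

```text
[0.57263977 0.16435438 0.08439653] (array([-0.37,  0.01,  2.94]), array([-0.001, -0.012,  0.005])) 0.050281607974543174
```

View pics/w2.png

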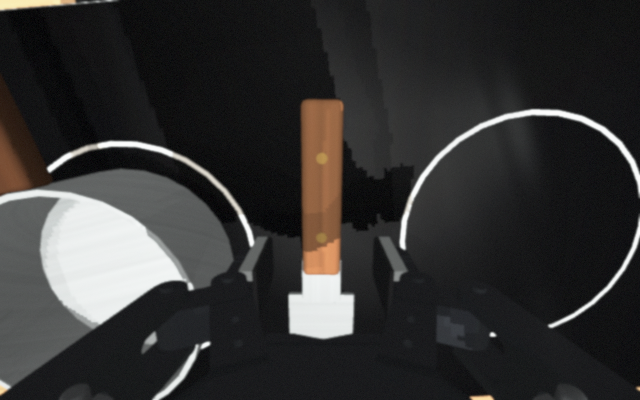

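The wrist picture shows the scraper handle (302–342 px) centred between the fingers (262 and 380 px) and aligned with them. Going down.

Request:
move_arm(
  moves=[
    [[5, -0.3, 0, 1, 0, -0.01, 0], [5, -0.3, 0, 2, 0, -0.01, 0], [5, -0.3, 0, 2.5, 0, -0.01, 0], [5, -0.3, 0, 2.8, 0, -0.01, 0], [5, -0.3, 0, 2.8, 0, -0.01, 0]],
  ],
)

```text
time_s: 8.25
tcp_pos: [0.5766, 0.1637, 0.0599]
ee_rot: [0.0, 0.06, 0.998, -0.0]
ft_force: [0.2, -0.1, 0.7]
finger_gap: 0.0499
```

Request:
move_arm(
  moves=[
    [[2, 0, 0, 0, 0, 0, 0], [1.5, 0, 0, 0, 0, 0, 0], [1.5, 0, 0, 0, 0, 0, 0], [1.5, 0, 0, 0, 0, 0, 0], [1.5, 0, 0, 0, 0, 0, 0]],
  ],
)

```text
time_s: 8.67
tcp_pos: [0.577, 0.1637, 0.0608]
ee_rot: [0.001, 0.06, 0.998, -0.0]
ft_force: [-0.8, -0.1, 7.8]
finger_gap: 0.0197
```

Request:
move_arm(
  moves=[
    [[1.5, 0, 0, 0, 0, 0, 0], [1.5, 0, 0, 0, 0, 0, 0], [1.5, 0, 0, 0, 0, 0, 0], [1.5, 0, 0, 0, 0, 0, 0]],
  ],
)

```text
time_s: 9.0
tcp_pos: [0.577, 0.1638, 0.0609]
ee_rot: [0.001, 0.06, 0.998, -0.0]
ft_force: [-0.5, 1.2, 1.1]
finger_gap: 0.0197
```

The grip is shallow, so I'll reopen and go 5 mm lower.

Request:
move_arm(
  moves=[
    [[4, 0, 0, 0, 0, 0, 0], [4, 0, 0, 0.3, 0, 0, 0], [4, 0, 0, 0.6, 0, 0, 0], [4, 0, 0, 0.7, 0, 0, 0], [4, 0, 0, 0.7, 0, 0, 0]],
  ],
)

```text
time_s: 9.42
tcp_pos: [0.5767, 0.1637, 0.0533]
ee_rot: [0.001, 0.06, 0.998, -0.0]
ft_force: [0.1, -1.4, -0.0]
finger_gap: 0.04
```

Request:
move_arm(
  moves=[
    [[1.5, 0, 0, 0, 0, 0, 0], [1.5, 0, 0, 0, 0, 0, 0], [1.5, 0, 0, 0, 0, 0, 0], [1.5, 0, 0, 0, 0, 0, 0], [1.5, 0, 0, 0, 0, 0, 0]],
  ],
)

```text
time_s: 9.83
tcp_pos: [0.5768, 0.1637, 0.0534]
ee_rot: [0.001, 0.06, 0.998, -0.0]
ft_force: [0.2, -0.3, 0.6]
finger_gap: 0.0205
```

Request:
move_arm(
  moves=[
    [[1.5, 0, 0, -1.5, 0, 0, 0], [1.5, 0, 0, -5, 0, 0, 0], [1.5, 0, 0, -9, 0, 0, 0], [1.5, 0, 0, -12, 0, 0, 0], [1.5, 0, 0, -12, 0, 0, 0]],
  ],
)

```text
time_s: 10.25
tcp_pos: [0.579, 0.1641, 0.1799]
ee_rot: [0.005, 0.06, 0.998, 0.001]
ft_force: [0.4, -0.2, -1.1]
finger_gap: 0.0203
```

Run:
```python
from h import *
s=bot.observe();print(s['finger_gap'],s['tcp_pos'],rel((.4585,-.3365,.17),np.deg2rad(93.1),s))
p,d,K,T=snap('wrist','w3');x,y,z=np.nan_to_num(cloud(d,K,T)).transpose(2,0,1);pi=p.astype(int)
m=(pi[...,0]-pi[...,2]>30)&(z>.11)&(abs(y-.165)<.05)&(x<.62)
k=np.c_[x[m],y[m],z[m]];print(m.sum(),k.min(0),k.max(0),np.polyfit(k[:,0],k[:,2],1),np.polyfit(k[:,0],k[:,1],1))
```

```text
0.020341648073812793 [0.5789553  0.16413612 0.17992157] (array([  6.  , -51.14,   0.82]), array([ 0.001,  0.011, -0.174]))
10522 [0.49978494 0.1177268  0.17587739] [0.61837614 0.21499893 0.26939176] [0.05696616 0.16135913] [-0.11275467  0.23045803]
```

Request:
move_arm(
  moves=[
    [[1.5, 0.5, -4, 0, 0, 0, 0], [1.5, 1, -8, 0, 0, 0, 0], [1.5, 1.4, -12, 0, 0, 0, 0], [1.5, 1.8, -16, 0, 0, 0, 0], [1.5, 2.3, -20, 0, 0, 0, 0]],
  ],
)

```text
time_s: 10.72
tcp_pos: [0.5302, -0.0332, 0.1749]
ee_rot: [0.003, 0.059, 0.998, 0.001]
ft_force: [1.3, -1.3, -1.3]
finger_gap: 0.0203
```

Request:
move_arm(
  moves=[
    [[1.5, 0.5, -4, 0, 0, 0, 0], [1.5, 1, -8, 0, 0, 0, 0], [1.5, 1.4, -12, 0, 0, 0, 0], [1.5, 1.8, -16, 0, 0, 0, -0.08], [1.5, 2.3, -20, 0, 0, 0, -0.17]],
  ],
)

```text
time_s: 11.13
tcp_pos: [0.4823, -0.2305, 0.1731]
ee_rot: [0.002, -0.027, 1.0, 0.001]
ft_force: [1.3, -0.9, -0.7]
finger_gap: 0.0203
```

Run:
```python
from h import *
s=bot.observe();print(s['finger_gap'],s['tcp_pos'],rel((.4585,-.3365,.10),np.deg2rad(93.1),s))
```

```text
0.02025172594267657 [ 0.48233997 -0.23054632  0.17305678] (array([  2.99, -10.46,   7.28]), array([0.002, 0.004, 0.   ]))
```

Request:
move_arm(
  moves=[
    [[1.5, 1.2, -4, 0, 0, 0, 0], [1.5, 2.4, -8, 0, 0, 0, 0], [1.5, 3, -10.5, 2, 0, 0, 0], [1.5, 3, -10.5, 5, 0, 0, 0], [1.5, 3, -10.5, 7, 0, 0, 0]],
  ],
)

```text
time_s: 11.55
tcp_pos: [0.4566, -0.3381, 0.0991]
ee_rot: [0.001, -0.026, 1.0, 0.002]
ft_force: [-0.1, 0.8, -0.7]
finger_gap: 0.0199
```

Run:
```python
from h import *
s=bot.observe();print(s['tcp_pos'],rel((.4585,-.3365,.0075),np.deg2rad(93.1),s))
snap('wrist','w4')
```

```text
[ 0.45664045 -0.33805194  0.09913787] (array([-0.17,  0.11,  9.16]), array([ 0.004,  0.002, -0.003]))
```

View pics/w4.png

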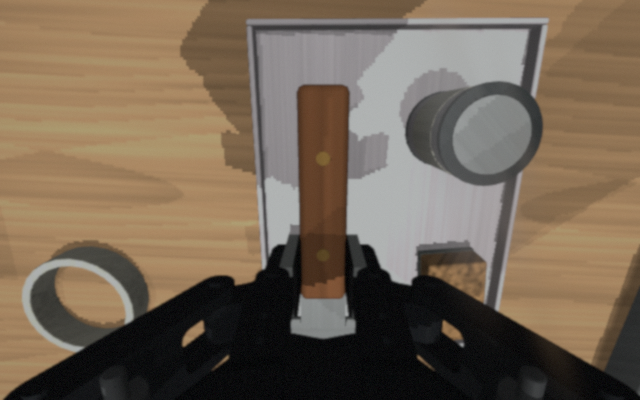

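The scraper is held straight over the free part of the tray, with its handle at (323,190). The tin stands clear at (475,132) and the block at (450,280). Lowering now.

Request:
move_arm(
  moves=[
    [[1.5, -0.1, 0.1, 3, 0, 0, 0], [1.5, -0.1, 0.1, 6, 0, 0, 0], [1.5, -0.1, 0.1, 7.5, 0, 0, 0], [1.5, -0.1, 0.1, 8, 0, 0, 0], [1.5, -0.1, 0.1, 8.2, 0, 0, 0]],
  ],
)

```text
time_s: 12.02
tcp_pos: [0.4559, -0.3334, 0.0127]
ee_rot: [-0.002, -0.026, 1.0, 0.005]
ft_force: [-0.1, -1.0, -0.6]
finger_gap: 0.0205
```

Request:
move_arm(
  moves=[
    [[1.5, 0, 0, 0.2, 0, 0, 0], [1.5, 0, 0, 0.4, 0, 0, 0], [1.5, 0, 0, 0.6, 0, 0, 0], [1.5, 0, 0, 0.6, 0, 0, 0]],
  ],
)

```text
time_s: 12.35
tcp_pos: [0.4564, -0.3337, 0.0076]
ee_rot: [-0.001, -0.026, 1.0, 0.004]
ft_force: [-0.1, -0.2, 0.1]
finger_gap: 0.0205
```

Request:
move_arm(
  moves=[
    [[1.5, 0, 0, 0.1, 0, 0, 0], [1.5, 0, 0, 0.2, 0, 0, 0], [1.5, 0, 0, 0.2, 0, 0, 0]],
  ],
)

```text
time_s: 12.6
tcp_pos: [0.4565, -0.3338, 0.0074]
ee_rot: [-0.001, -0.026, 1.0, 0.004]
ft_force: [-4.3, 4.3, 16.2]
finger_gap: 0.02
```

Request:
move_arm(
  moves=[
    [[4, 0, 0, -0.1, 0, 0, 0], [4.5, 0, 0, -0.1, 0, 0, 0], [4.5, 0, 0, -0.1, 0, 0, 0], [4.5, 0, 0, -0.1, 0, 0, 0], [4.5, 0, 0, -1, 0, 0, 0]],
  ],
)

```text
time_s: 13.02
tcp_pos: [0.4558, -0.3332, 0.0161]
ee_rot: [-0.002, -0.026, 1.0, 0.005]
ft_force: [-0.5, -0.6, -0.1]
finger_gap: 0.0446
```

Request:
move_arm(
  moves=[
    [[4.5, 0, 0, -3, 0, 0, 0], [4.5, 0, 0, -7, 0, 0, 0], [4.5, 0, 0, -11, 0, 0, 0], [4.5, 0, 0, -15, 0, 0, 0], [4.5, 0, 0, -17, 0, 0, 0]],
  ],
)

```text
time_s: 13.43
tcp_pos: [0.4571, -0.3355, 0.1917]
ee_rot: [0.0, -0.026, 1.0, 0.003]
ft_force: [0.8, 0.3, 0.2]
finger_gap: 0.0449
```

Run:
```python
from h import *
s=bot.observe();a=np.deg2rad(97.6);print(s['tcp_pos'],rel((.461,.031,.19),a,s))
snap('wrist','w5')
```

```text
[ 0.4570887  -0.33546767  0.19166612] (array([-2.32, 36.57,  0.37]), array([ 0.005,  0.001, -0.08 ]))
```

View pics/w5.png

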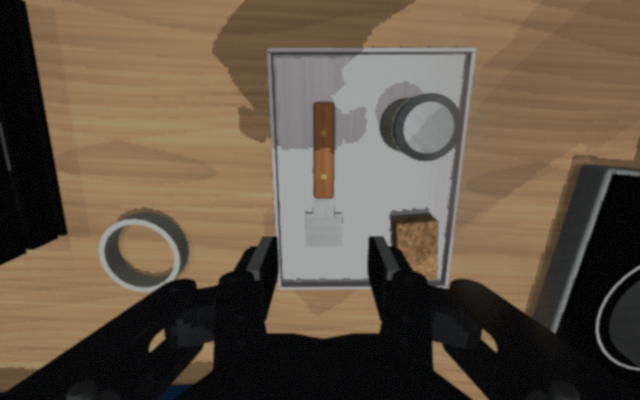

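The scraper lies flat inside the tray (323,170), the tin stands upright (425,128) and the block hasn't moved. Next, the pan handle.

Request:
move_arm(
  moves=[
    [[5, -0.3, 4, 0, 0, 0, 0], [5, -0.5, 8, 0, 0, 0, 0], [5, -0.8, 12, 0, 0, 0, 0], [5, -1, 16, 0, 0, 0, -0.04], [5, -1.2, 20, 0, 0, 0, -0.08]],
  ],
)

```text
time_s: 13.9
tcp_pos: [0.4587, -0.1342, 0.1947]
ee_rot: [0.002, -0.067, 0.998, 0.001]
ft_force: [1.5, 0.3, 0.9]
finger_gap: 0.05
```

Request:
move_arm(
  moves=[
    [[5, -0.3, 4, 0, 0, 0, 0], [5, -0.5, 8, 0, 0, 0, 0], [5, -0.7, 12, 0, 0, 0, 0], [5, -0.8, 15, 0, 0, 0, 0], [5, -0.8, 16, 0, 0, 0, 0]],
  ],
)

```text
time_s: 14.32
tcp_pos: [0.4441, 0.0288, 0.1955]
ee_rot: [0.002, -0.068, 0.998, 0.002]
ft_force: [0.3, 0.1, 0.1]
finger_gap: 0.05
```

Run:
```python
from h import *
from m import circ
s=bot.observe();a=np.deg2rad(97.6);print(s['tcp_pos'],rel((.461,.031,.13),a,s))
p,d,K,T=snap('wrist','w6');x,y,z=np.nan_to_num(cloud(d,K,T)).transpose(2,0,1);pi=p.astype(int)
m=(pi[...,0]-pi[...,2]>15)&(z>.095)&(z<.112)&(abs(y-.03)<.06)&(x>.38)&(x<.56)
q=np.c_[x[m],y[m]].astype(np.float32);print(m.sum(),np.median(z[m]),cv2.boxPoints(cv2.minAreaRect(q)).round(4).tolist());l=cv2.fitLine(q,cv2.DIST_HUBER,0,.01,.01).ravel();print(l,'y at .461',l[3]+(.461-l[2])*l[1]/l[0])
m=(z>.100)&(z<.109)&(pi[...,0]-pi[...,2]<15)&(np.hypot(x-.58,y-.047)<.075);print(m.sum(),circ(np.c_[x[m],y[m]]))
```

```text
[0.44414878 0.02882129 0.19547934] (array([-1.67, -0.03,  6.55]), array([0.003, 0.004, 0.004]))
2701 0.10202092283745601 [[0.40779998898506165, 0.030799999833106995], [0.41040000319480896, 0.013199999928474426], [0.5228000283241272, 0.029600000008940697], [0.5202999711036682, 0.047200001776218414]]
[0.99041665 0.13811193 0.4630139  0.03010193] y at .461 0.02982109
721 (array([0.5803, 0.0463, 0.058 ]), np.float64(0.0008))
```

Request:
move_arm(
  moves=[
    [[5, -1.7, -0.1, 3, 0, 0, 0], [5, -1.7, -0.1, 6, 0, 0, 0], [5, -1.7, -0.1, 8, 0, 0, 0], [5, -1.7, -0.1, 9, 0, 0, 0], [5, -1.7, -0.1, 9, 0, 0, 0]],
  ],
)

```text
time_s: 14.78
tcp_pos: [0.4604, 0.0296, 0.1033]
ee_rot: [-0.0, -0.068, 0.998, 0.002]
ft_force: [0.5, 0.6, 0.2]
finger_gap: 0.0502
```

Run:
```python
from h import *
s=bot.observe();a=np.deg2rad(97.9);print(s['tcp_pos'],rel((.461,.030,.078),a,s))
```

```text
[0.46037186 0.02956456 0.10332521] (array([-0.07,  0.02,  2.53]), array([ 0.004, -0.   , -0.001]))
```

Request:
move_arm(
  moves=[
    [[5, -0.1, 0, 1, 0, 0, 0], [5, -0.1, 0, 1.8, 0, 0, 0], [4, -0.1, 0, 2.3, 0, 0, 0], [3, -0.1, 0, 2.5, 0, 0, 0], [2.5, -0.1, 0, 2.5, 0, 0, 0]],
  ],
)

```text
time_s: 15.2
tcp_pos: [0.4614, 0.0296, 0.0783]
ee_rot: [-0.0, -0.068, 0.998, 0.002]
ft_force: [0.2, 0.5, -0.1]
finger_gap: 0.0249
```

Request:
move_arm(
  moves=[
    [[2.4, 0, 0, 0, 0, 0, 0], [2.3, 0, 0, 0, 0, 0, 0], [2.2, 0, 0, 0, 0, 0, 0]],
  ],
)

```text
time_s: 15.45
tcp_pos: [0.4616, 0.0296, 0.0788]
ee_rot: [0.0, -0.068, 0.998, 0.002]
ft_force: [0.5, 0.4, -0.2]
finger_gap: 0.0218
```

Run:
```python
from h import *
s=bot.observe();a=np.deg2rad(97.9);print(s['tcp_pos'],s['finger_gap'],rel((.461,.030,.078),a,s))
snap('wrist','w7')
```

```text
[0.46159409 0.02957812 0.07879693] 0.021848509573860714 (array([0.05, 0.05, 0.08]), array([ 0.004,  0.   , -0.001]))
```

View pics/w7.png

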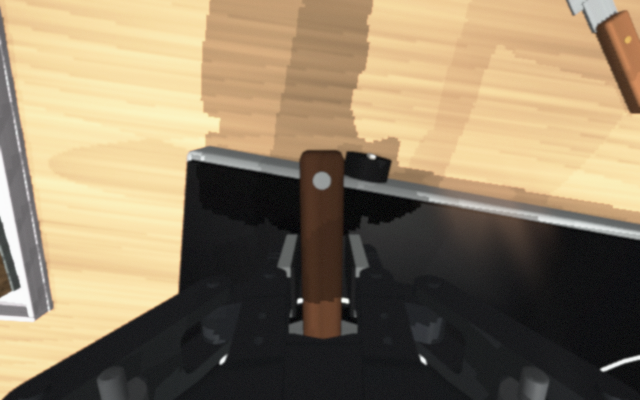

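The pan handle (300–343 px) sits straight and centred between the pads (290–356 px). I'll close gently and watch the forces.

Request:
move_arm(
  moves=[
    [[2.0, 0, 0, 0, 0, 0, 0], [1.9, 0, 0, 0, 0, 0, 0], [1.8, 0, 0, 0, 0, 0, 0], [1.7, 0, 0, 0, 0, 0, 0], [1.7, 0, 0, 0, 0, 0, 0]],
  ],
)

```text
time_s: 15.92
tcp_pos: [0.4617, 0.0295, 0.079]
ee_rot: [0.0, -0.068, 0.998, 0.002]
ft_force: [-0.6, -1.1, 4.1]
finger_gap: 0.0175
```

Request:
move_arm(
  moves=[
    [[1.7, 0, 0.2, 0, 0, 0, 0], [1.7, -0.1, 0.5, 0, 0, 0, 0], [1.7, -0.2, 0.9, 0, 0, 0, 0], [1.7, -0.2, 1.2, 0, 0, 0, 0], [1.7, -0.3, 1.5, 0, 0, 0, 0]],
  ],
)

```text
time_s: 16.33
tcp_pos: [0.4626, 0.0448, 0.079]
ee_rot: [0.0, -0.068, 0.998, 0.001]
ft_force: [-1.5, -3.8, 1.3]
finger_gap: 0.0172
```

Run:
```python
from h import *
s=bot.observe();print(s['tcp_pos'],s['ft_force'],s['ft_torque'],s['finger_gap'])
p,d,K,T=snap('scene','s2');w=cloud(d,K,T);x,y,z=np.nan_to_num(w).transpose(2,0,1)
m=(z>.099)&(z<.110)&(x>.53)&(abs(y-.06)<.1);P=w[m];A=np.c_[P[:,:2],np.ones(len(P))];print(m.sum(),np.linalg.lstsq(A,P[:,2],rcond=None)[0],np.median(P,0))
```

```text
[0.46255231 0.04478774 0.07898416] [-1.51895763 -3.81584295  1.2720285 ] [-0.89027087  0.14086112 -0.52513766] 0.017236030646621672
347 [-0.00142194  0.00840177  0.10423091] [0.85224726 0.05015891 0.10294192]
```

Request:
move_arm(
  moves=[
    [[1.7, -0.1, 0.5, 0, 0, 0, 0], [1.7, -0.2, 1.0, 0, 0, 0, 0], [1.7, -0.3, 1.5, 0, 0, 0, 0], [1.7, -0.4, 2.0, 0, 0, 0, 0], [1.7, -0.5, 2.5, 0, 0, 0, 0]],
  ],
)

```text
time_s: 16.8
tcp_pos: [0.4641, 0.0712, 0.079]
ee_rot: [0.0, -0.068, 0.998, 0.002]
ft_force: [1.2, -3.8, -0.4]
finger_gap: 0.0176
```

Request:
move_arm(
  moves=[
    [[1.7, -0.1, 0.5, 0, 0, 0, 0], [1.7, -0.2, 1.0, 0, 0, 0, 0], [1.7, -0.3, 1.5, 0, 0, 0, 0], [1.7, -0.4, 2.0, 0, 0, 0, 0], [1.7, -0.5, 2.5, 0, 0, 0, 0]],
  ],
)

```text
time_s: 17.22
tcp_pos: [0.4656, 0.0973, 0.079]
ee_rot: [-0.0, -0.068, 0.998, 0.002]
ft_force: [-0.1, -3.7, -0.0]
finger_gap: 0.0173
```

Run:
```python
from h import *
s=bot.observe();a=np.deg2rad(97.9);print(rel((.472,.2695,.079),a,s))
```

```text
(array([-2.98, 16.98,  0.06]), array([ 0.004,  0.   , -0.001]))
```

Steady in z and lightly loaded, so I'll carry on.

Request:
move_arm(
  moves=[
    [[1.7, -0.1, 0.6, 0, 0, 0, 0], [1.7, -0.2, 1.2, 0, 0, 0, 0], [1.7, -0.3, 1.8, 0, 0, 0, 0], [1.7, -0.4, 2.4, 0, 0, 0, 0], [1.7, -0.5, 3, 0, 0, 0, 0]],
  ],
)

```text
time_s: 17.63
tcp_pos: [0.4663, 0.1284, 0.079]
ee_rot: [-0.0, -0.068, 0.998, 0.002]
ft_force: [0.1, -2.5, -0.9]
finger_gap: 0.0177
```

Request:
move_arm(
  moves=[
    [[1.7, -0.1, 0.6, 0, 0, 0, 0], [1.7, -0.2, 1.2, 0, 0, 0, 0], [1.7, -0.3, 1.8, 0, 0, 0, 0], [1.7, -0.4, 2.4, 0, 0, 0, 0], [1.7, -0.5, 3, 0, 0, 0, 0]],
  ],
)

```text
time_s: 18.05
tcp_pos: [0.4671, 0.1595, 0.079]
ee_rot: [-0.0, -0.068, 0.998, 0.002]
ft_force: [0.1, -2.5, -1.7]
finger_gap: 0.0173
```

Request:
move_arm(
  moves=[
    [[1.7, -0.1, 0.6, 0, 0, 0, 0], [1.7, -0.2, 1.2, 0, 0, 0, 0], [1.7, -0.3, 1.8, 0, 0, 0, 0], [1.7, -0.4, 2.4, 0, 0, 0, 0], [1.7, -0.5, 3, 0, 0, 0, 0]],
  ],
)

```text
time_s: 18.47
tcp_pos: [0.4678, 0.1905, 0.0791]
ee_rot: [-0.001, -0.068, 0.998, 0.002]
ft_force: [0.6, -3.6, -2.2]
finger_gap: 0.0173
```

Request:
move_arm(
  moves=[
    [[1.7, -0.1, 0.6, 0, 0, 0, 0], [1.7, -0.2, 1.2, 0, 0, 0, 0], [1.7, -0.3, 1.8, 0, 0, 0, 0], [1.7, -0.4, 2.4, 0, 0, 0, 0], [1.7, -0.5, 3, 0, 0, 0, 0]],
  ],
)

```text
time_s: 18.88
tcp_pos: [0.4687, 0.2215, 0.0791]
ee_rot: [-0.001, -0.068, 0.998, 0.002]
ft_force: [-0.2, -2.3, -1.7]
finger_gap: 0.0176
```

```bash
cat > pan.py <<'E'
from h import *
from m import circ
import sys
s=bot.observe();a=np.deg2rad(97.9);print(s['ft_force'],rel((.472,.2695,.079),a,s))
for n in sys.argv[2:]:
    p,d,K,T=snap(n,n+sys.argv[1]);x,y,z=np.nan_to_num(cloud(d,K,T)).transpose(2,0,1);pi=p.astype(int)
    m=(z>.099)&(z<.110)&(pi[...,0]-pi[...,2]<15)&(np.hypot(x-.588,y-.275)<.08)&(x>.52);q=np.c_[x[m],y[m]]
    print(n,m.sum(),circ(q),cv2.minEnclosingCircle(q.astype(np.float32)),'plane',np.linalg.lstsq(np.c_[q,np.ones(len(q))],z[m],rcond=None)[0])
E
python3 pan.py 4 scene side
```

```text
[-0.17769989 -2.25336896 -1.72644483] (array([-0.99,  4.71,  0.03]), array([ 0.004, -0.001, -0.001]))
scene 85 (array([0.5898, 0.2361, 0.0587]), np.float64(0.0018)) ((0.5879242420196533, 0.23660610616207123), 0.06285553425550461) plane [0.01144063 0.01020466 0.09416601]
side 106 (array([0.5867, 0.2397, 0.0579]), np.float64(0.0016)) ((0.5865609645843506, 0.24355025589466095), 0.06120896339416504) plane [ 0.00818653 -0.01603606  0.10313753]
```

Request:
move_arm(
  moves=[
    [[1.7, -0.1, 0.5, 0.03, 0, 0, 0], [1.7, -0.2, 1.0, 0.04, 0, 0, 0], [1.7, -0.3, 1.5, 0.04, 0, 0, 0], [1.7, -0.4, 2.0, 0.04, 0, 0, 0], [1.7, -0.5, 2.5, 0.04, 0, 0, 0]],
  ],
)

```text
time_s: 19.4
tcp_pos: [0.4705, 0.2478, 0.079]
ee_rot: [-0.0, -0.069, 0.998, 0.002]
ft_force: [-0.4, -4.2, 1.2]
finger_gap: 0.0177
```

Request:
move_arm(
  moves=[
    [[1.7, -0.1, 0.5, 0, 0, 0, 0], [1.7, -0.2, 1.0, 0, 0, 0, 0], [1.7, -0.3, 1.5, 0, 0, 0, 0], [1.7, -0.4, 2.0, 0, 0, 0, 0], [1.7, -0.5, 2.2, 0, 0, 0, 0]],
  ],
)

```text
time_s: 19.82
tcp_pos: [0.4721, 0.2711, 0.079]
ee_rot: [-0.001, -0.069, 0.998, 0.002]
ft_force: [-2.6, -4.8, 2.7]
finger_gap: 0.0174
```

```bash
python3 pan.py 5 scene side
```

```text
[-2.60022632 -4.8372894   2.66559293] (array([ 0.03, -0.15,  0.  ]), array([ 0.005, -0.001,  0.001]))
scene 140 (array([0.5933, 0.2863, 0.0583]), np.float64(0.0018)) ((0.5924906134605408, 0.28684481978416443), 0.06328955292701721) plane [-0.00781284 -0.01088622  0.11102549]
side 178 (array([0.5902, 0.2876, 0.0582]), np.float64(0.0015)) ((0.5921990871429443, 0.2867611050605774), 0.06392735242843628) plane [-0.0011023   0.00227586  0.10338995]
```

The pan is at about (0.592, 0.287) against the ring centre (0.591, 0.286), level. Now I'll release and rise.

Request:
move_arm(
  moves=[
    [[1.8, 0, -0.05, 0, 0, 0, 0], [2.0, 0, -0.05, 0, 0, 0, 0], [2.5, 0, -0.05, 0, 0, 0, 0], [3.5, 0, -0.05, 0, 0, 0, 0], [4.5, 0, -0.05, 0, 0, 0, 0]],
  ],
)

```text
time_s: 20.33
tcp_pos: [0.4725, 0.2705, 0.0792]
ee_rot: [-0.0, -0.069, 0.998, 0.003]
ft_force: [-0.3, 0.4, 0.1]
finger_gap: 0.0445
```

Request:
move_arm(
  moves=[
    [[5, 0, 0, -0.5, 0, 0, 0], [5, 0, 0, -3, 0, 0, 0], [5, 0, 0, -7, 0, 0, 0], [5, 0, 0, -11, 0, 0, 0], [5, 0, 0, -15, 0, 0, 0]],
  ],
)

```text
time_s: 20.75
tcp_pos: [0.4721, 0.2695, 0.2313]
ee_rot: [-0.0, -0.069, 0.998, 0.003]
ft_force: [0.8, -0.3, 0.1]
finger_gap: 0.0495
```

Request:
move_arm(
  moves=[
    [[5, 4, 0, -3, 0, 0, 0], [5, 6, 0, -6, 0, 0, 0], [5, 6, 0, -9, 0, 0, 0], [5, 6, 0, -9, 0, 0, 0]],
  ],
)

```text
time_s: 21.08
tcp_pos: [0.4125, 0.261, 0.3285]
ee_rot: [0.004, -0.07, 0.998, 0.004]
ft_force: [-0.4, 0.6, 0.5]
finger_gap: 0.0501
```

```bash
python3 pan.py 6 scene side wrist
python3 - <<'E'
from h import *
from m import circ
p,d,K,T=load('pics/wrist6.npz');x,y,z=np.nan_to_num(cloud(d,K,T)).transpose(2,0,1);r=np.hypot(x-.591,y-.286)
m=(r>.066)&(r<.085)&(abs(z-.05)<.006)&(p.min(2)>110);print('ring',circ(np.c_[x[m],y[m]]))
E
```

```text
[-0.36517068  0.64673817  0.48182704] (array([-5.78, -0.19, 25.  ]), array([0.008, 0.009, 0.002]))
scene 128 (array([0.5935, 0.2871, 0.0586]), np.float64(0.0016)) ((0.5904457569122314, 0.2871854603290558), 0.06441231817007065) plane [-0.00027125 -0.01992712  0.10946699]
side 179 (array([0.5905, 0.2878, 0.0581]), np.float64(0.0014)) ((0.5899448990821838, 0.2875751256942749), 0.06308440119028091) plane [0.00129795 0.00043498 0.10258724]
wrist 723 (array([0.5908, 0.2874, 0.058 ]), np.float64(0.0007)) ((0.5905053019523621, 0.2870788276195526), 0.06102240830659866) plane [-0.00905781 -0.00012518  0.10818553]
ring (array([0.5913, 0.2869, 0.0734]), np.float64(0.0014))
```

View pics/wrist6.png

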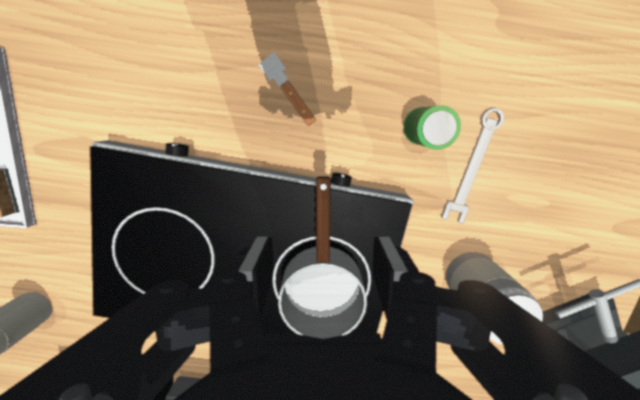

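View pics/scene6.png

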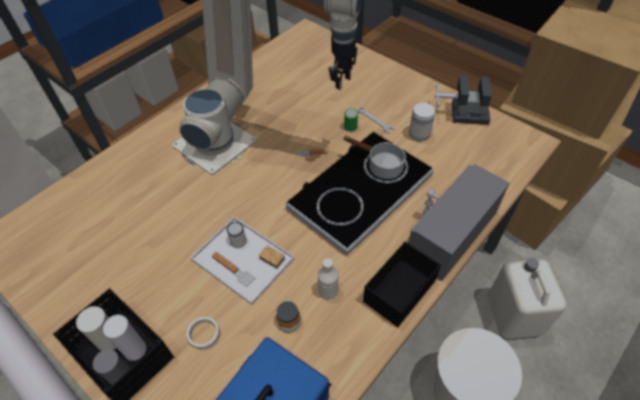

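The wrist view shows the pan inside the left ring (322,280), with the right ring empty (163,253). The scene view shows the tin (236,233) and scraper (232,268) in the tray, and everything else where it was. Handing in.

```bash
python3 -c "
from station import bot
print(bot.hand_in())"
```

```text
the job is handed in; nothing more can be done
None
```

The job is done and handed in at about 21 s of robot time. I set the tin upright in the tray first, then laid the scraper flat beside it. Last I slid the pan by its handle to the left ring and let go.

- **Pan:** The final wrist fit puts it at (0.591, 0.287), within 1 mm of the ring's centre at (0.591, 0.287), so its base has about 11 mm to spare all round. The scene and side views agree to about 3 mm. The rim came out level, within about 1° by the noisier scene view.
- **Tray:** The tin stands upright, with its top measured at z ≈ 0.074–0.075 m. The wrist picture after release shows the scraper flat and wholly inside. The block, bottle, jar, tape, wrench, can and both look-alikes appear unmoved in the pictures; I did not measure them again.
- **Forces:** The most I read was about 16 N, when setting the scraper down. The hand's height held to 0.1 mm during the slide. The vertical force reached −2.2 N, a slight upward pull on the handle close to what I reckoned would start to tip the pan. I lowered the hand slightly for the rest of the slide, and saw no tilt in the pictures.
- **Mended on the way:** My first grip on the scraper was too shallow, so I let go and gripped again 7 mm lower before lifting.

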